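# Row of specimen pots on the display shelf

## Task

Stand the three specimen pots upright on the low white shelf in one neat row along its steel rail: the tallest next to the shelf's end wall, then the middle one, then the shortest, broad backs square to the rail and close to it, and no gap in the row (or to the end wall) wider than a finger. Then slide the flat wooden end panel out of its holder and all the way down into the slot at the open end of the shelf. Set the pots down gently without tipping them, and leave the knee model, paperweight, spring clamp and pointer where they are.

Things in the scene. Friction and masses are not known exactly. Their poses are not given: they have to be found in the camera images.
- shelf: fixed low white shelf, board 150 (x) by 300 (y) by 20 mm high; origin: centre of underside. On the board: steel rail along the far side, near face at x=+63, 15 high; wooden end wall at the +y end, inner face at y=+132, 80 high; wooden slot block, y=-104 to -144, x=-60 to +60, 30 high. The row goes between wall and block, along the rail
- slot (a point): centre of the slot's floor in the shelf's slot block, at (0, -124, 20) mm in the shelf's frame, same axes as the shelf. The slot is open upward, 93 mm long (x) by 11 mm wide (y) and 30 mm deep, with a 3 mm chamfer round its mouth
- pot_tall: a clear specimen pot with black base and grey lid holding a thigh bone, a rectangular block 54 mm (its x) by 70 mm (its y) by 134 mm high, about 0.48 kg (hidden, may be 20 % off), loose, standing upright on the table; origin at the centre of its underside, z up. It may be turned half round about z without harm
- pot_middle: a clear specimen pot with black base and grey lid holding a stack of vertebrae, a rectangular block 54 mm (its x) by 70 mm (its y) by 112 mm high, about 0.42 kg (hidden, may be 20 % off), loose, standing upright on the table; origin at the centre of its underside, z up. It may be turned half round about z without harm
- pot_short: a clear specimen pot with black base and grey lid holding a heel bone, a rectangular block 54 mm (its x) by 70 mm (its y) by 90 mm high, about 0.35 kg (hidden, may be 20 % off), loose, standing upright on the table; origin at the centre of its underside, z up. It may be turned half round about z without harm
- panel: flat wooden end panel, 90 mm (its x) by 8 mm thick (its y) by 140 mm high (its z), 0.1 kg, loose, standing on edge in the holder with 110 mm showing above it; origin at the centre of its underside. Either face may look to the row
- holder: fixed grey holder block on the table, 120 mm (x) by 60 mm (y) by 30 mm high, with a through slot 93 mm (x) by 11 mm (y) where the panel stands on the table; origin at the centre of its underside
- knee: bystander: blue plastic knee model on a black disc, 80 mm across, 125 mm high; origin at the centre of its underside
- paperweight: bystander: green glass dome, 74 mm across, 44 mm high; origin at the centre of its underside
- clamp: bystander: steel spring clamp lying flat, about 110 mm long, 26 mm high; origin under its pivot
- pointer: bystander: beech pointer handle with brass ferrule, 130 mm long (its x), 18 mm high; origin under its middle

How it is judged:
By the outcome, as a careful person would: the job done as asked, in the order asked, and still so for the second after the job is handed in, with the robot touching nothing.
It also fails if it takes over 72 s, if anything falls off the work surface, if the arm or the gripper's body presses on something with over 40 N, if the wrist force passes 120 N, or if a joint passes its speed limit or range.

## Robot

A 7-joint arm with a two-finger parallel gripper is mounted at the origin on the work surface. World frame = base frame: x ahead of the robot, y to its left, z up, the work surface at z = 0. Lengths are in m, angles in rad, forces in N, time in s.
With the tool pointing down it reaches from about 0.4 to 0.85 m from the base axis. Payload 10.4 kg.
Tool frame: the origin (TCP) lies midway between the tips of the shut fingers; the grasp point (between the pads) lies 19 mm behind it; z points along the fingers, y is the line along which they close (so a half turn about z gives the same grasp; the last joint's range is limited). The gripper opens to 87 mm and grips with 3 to 60 N. Pads are 19 mm wide; open, the fingers measure 117 mm over their backs; the gripper's body (75 mm by 190 mm) begins 51 mm behind the grasp point.
Start: joints at [-1.148, 0.332, -0.065, 1.46, 0.022, 1.35, -0.088], TCP at [0.269, 0.564, 0.223] pointing down, gripper open.
Joint ranges: [-2.6, 2.6], [-0.5, 2.12], [-1.47, 1.34], [0.16, 2.42], [-1.27, 4.41], [0.06, 2.06], [-2.6, 2.6]. Speed limits (rad/s): [2.22, 2.22, 2.79, 2.79, 3.14, 3.14, 3.14].

## Interface

Orientations are given as a unit quaternion [x, y, z, w].
In Python, from bench import r gives the robot as it stands.
- The arm moves only by the tool arm_command, never from a script. Its argument "moves" is one flat list of numbers, 4 for each row, row after row: the shift along the tool's x, y, z in cm, then the turn about the tool's z in degrees. A call has 1 to 12 rows; each row shifts and turns the commanded pose from where the row before left it, along the tool's axes as they then stand; what a row does not reach is not made up. A row lasts 1/12 s, in which the tool goes at most 41.7 mm and 7.16 degrees, less where a joint would pass 70% of its speed; a pose out of reach is approached as far as the arm can. A call with a gripper value outside its range is refused whole. "fingers" is the opening in per cent of the stroke, from 0 (shut) to 100 (fully open), set as the call begins (left out, the last holds). The fingers move at their own pace and stop on an object; "squeeze" is the grip in N (left out, the last holds). Time passes only in rows, so rows that do not move let the fingers close. It gives the time, the measured TCP pose, the force, the opening and the grip force at its end, in the units of the state.
- r.read_state(): the state, without advancing time (a new reading comes with each control period).
- r.camera(name): name is "scene" or "top"; returns the picture (384x512x3 uint8, red, green, blue); there is no depth.
- r.camera_info(name): a dict with "fx", "fy", "cx", "cy" (pixels), "origin" and "attitude" of the camera in the world. Camera axes: x right, y up, looking along -z (the intrinsics and any distortion apply to the point x, -y, -z); pixel columns grow to the right and rows downward; lengths in m; the calibration is good to about 2 mm. A picture is of the moment at which its call begins. camera_info takes no time and is no camera call.
- r.close_job(): hands the job in; it is judged then, once.
The state is a dict: "time": time; "joint_positions": joint angles; "joint_vel": joint speeds; "joint_torque": joint torques, N m; "ee_pos": TCP position; "eef_rot": TCP orientation; "ft_force": force on the tool from outside, world axes, zero at the start; "torque": the same for the moment, N m; "width": finger opening in m; "grip_force": force on a finger pad.
Only numpy, scipy, OpenCV 4.12 (cv2) and the standard library are available. Lean on these libraries where they do the work, as an engineer would, in place of code of your own. Each camera call takes 0.05 s, during which the arm holds its last target. There are 200 camera calls.

## Working session

There is one attempt and no reset: what is moved stays moved. The work goes in short steps, Python scripts to look and compute and a tool call to move; the robot and the scene stay as the last step left them, time stands still between calls to the robot, and variables do not carry over. Pictures are saved under pics/ and viewed, at most 11 in all, crops included, and the job is handed in when it is done.

Besides the shell and the picture viewer there is one more tool, called after "Emit:" as name(argument=value, ...), one argument or row to a line, values as JSON. arm_command: Moves the arm, as the interface text tells. Its arguments: {"type":"object","properties":{"moves":{"type":"array"},"fingers":{"type":"number"},"squeeze":{"type":"number"}},"required":["moves"]}

```bash
ls; mkdir -p pics; python3 - <<'E'
from bench import r
import cv2
for n in("top","scene"):
    cv2.imwrite(f"pics/{n}0.png",cv2.resize(r.camera(n)[:,:,::-1],(800,600),interpolation=cv2.INTER_CUBIC)); print(n,r.camera_info(n))
print(r.read_state())
E
```

```text
pics
top {'fx': 364.0450693708491, 'fy': 364.0450693708491, 'cx': 249.63374414617837, 'cy': 187.36975486944442, 'origin': array([ 0.40965962, -0.00937037,  0.88921223]), 'attitude': array([ 0.05441199, -0.07635851, -0.69735819,  0.71056334])}
scene {'fx': 402.42244351043985, 'fy': 402.42244351043985, 'cx': 255.12267917506023, 'cy': 199.6311762610836, 'origin': array([ 1.12216375, -0.4427108 ,  0.83259143]), 'attitude': array([0.31531637, 0.15512104, 0.39564775, 0.84851394])}
{'time': 0.1, 'joint_positions': array([-1.14763004,  0.33284089, -0.06472507,  1.46085604,  0.02156368,
        1.34990729, -0.08853072]), 'joint_vel': array([ 0.00171774, -0.00053146, -0.00077718, -0.00233083, -0.00017518,
        0.00022536,  0.00036802]), 'joint_torque': array([ 5.11480266e-04, -6.24544930e+01,  2.41955090e-02, -3.90715528e+01,
       -6.12617237e-02,  3.65570525e-02,  6.80323910e-05]), 'ee_pos': array([0.26929511, 0.56361761, 0.22181405]), 'eef_rot': array([ 2.21040270e-01,  9.75264459e-01, -6.44491370e-04, -1.38047673e-04]), 'ft_force': array([-0.41424625, -0.72983748,  0.47578473]), 'torque': array([0.02885587, 0.01325437, 0.0212039 ]), 'grip_force': 0.0, 'width': 0.08674233923589475}
```

View pics/top0.png

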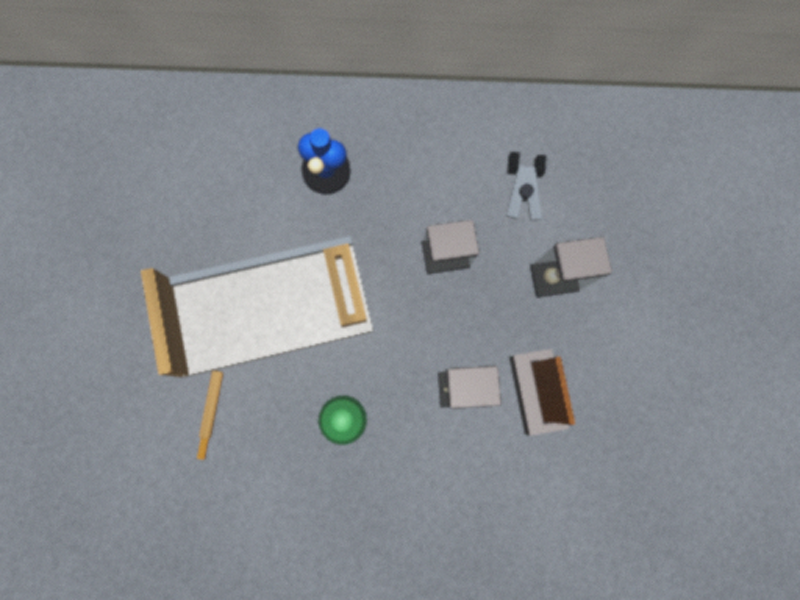

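View pics/scene0.png

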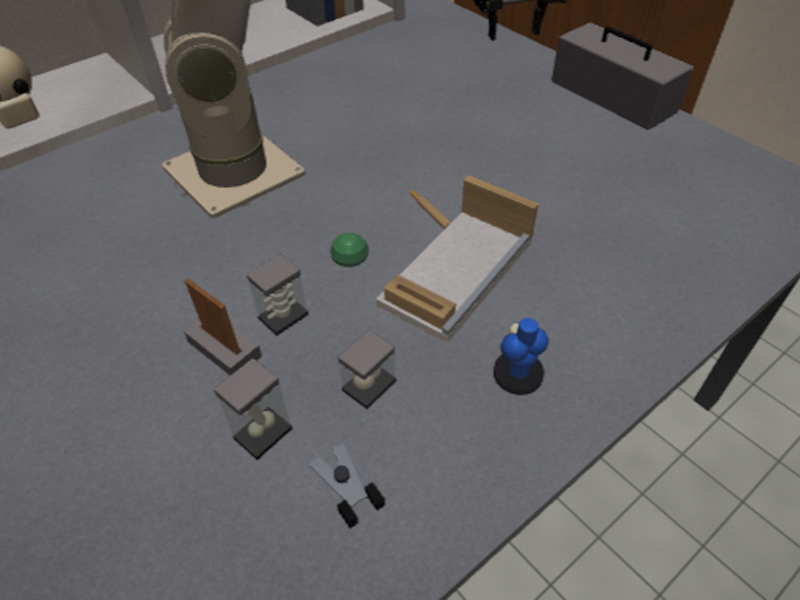

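The top view (800×600) shows the shelf with its end wall at (165,320) and slot at (345,285). The lids are short (452,240), tall (583,258) and middle (473,386). The panel's top edge runs from (558,357) to (574,423). The scene view agrees with this.

```bash
cat > h.py <<'E'
import numpy as np, cv2
from scipy.spatial.transform import Rotation as R
from bench import r
def back(n,px,z):
    c=r.camera_info(n); px=np.atleast_2d(px).astype(float); z=np.broadcast_to(z,len(px))
    d=np.c_[(px[:,0]-c['cx'])/c['fx'],-(px[:,1]-c['cy'])/c['fy'],-np.ones(len(px))]
    d=R.from_quat(c['attitude']).apply(d); o=c['origin']
    return (o+d*((z-o[2])/d[:,2])[:,None])[:,:2]
def proj(n,P):
    c=r.camera_info(n); q=R.from_quat(c['attitude']).inv().apply(np.atleast_2d(P)-c['origin'])
    return np.c_[c['cx']-c['fx']*q[:,0]/q[:,2],c['cy']+c['fy']*q[:,1]/q[:,2]]
def blob(img,n,seed,z,tol=22):
    """seed in 800x600 px; rectangle of the flooded region on plane z"""
    s=4; im=cv2.resize(cv2.medianBlur(img,3),None,fx=s,fy=s,interpolation=cv2.INTER_CUBIC)
    m=np.zeros((im.shape[0]+2,im.shape[1]+2),np.uint8)
    p=tuple(int(v*s/1.5625) for v in seed)
    cv2.floodFill(im,m,p,0,(tol,)*3,(tol,)*3,4|(255<<8)|cv2.FLOODFILL_FIXED_RANGE|cv2.FLOODFILL_MASK_ONLY)
    m=cv2.morphologyEx(m[1:-1,1:-1],cv2.MORPH_OPEN,np.ones((9,9)))
    c=max(cv2.findContours(m,0,1)[0],key=cv2.contourArea)[:,0]
    w=back(n,(c+.5)/s-.5,z)
    (cx,cy),(a,b),t=cv2.minAreaRect((w*1000).astype(np.float32))
    if a<b:a,b,t=b,a,t+90
    return np.round([cx,cy,a,b,(t+90)%180-90],1)  # mm; angle of long side from world x
E
python3 - <<'E'
from h import *
t=r.camera("top");s=r.camera("scene")
for k,a,b,z in (("short",(452,240),(367,353),.09),("tall",(583,258),(248,386),.134),("mid",(473,386),(274,273),.112)):
    for tol in(18,28): print(k,blob(t,"top",a,z,tol),blob(s,"scene",b,z,tol))
for tol in(25,40):
    print("board",blob(t,"top",(250,320),.02,tol),"holder",blob(t,"top",(526,385),.03,tol),"slotfloor",blob(t,"top",(345,285),.02,tol))
    print("block",blob(t,"top",(332,280),.05,tol), "wall",blob(t,"top",(157,320),.1,tol))
f=lambda n,p,z:print(np.round(back(n,np.array(p)/1.5625,z)*1000,1).tolist())
f("top",[(558,357),(574,423)],.14)
f("scene",[(187,283),(225,318)],.14)
f("top",[(513,355),(530,435)],.03)
f("top",[(325,250),(348,245),(365,320),(342,326)],.05)
f("top",[(371,329),(188,374)],.02)
f("top",[(142,271),(154,268),(170,373),(158,375)],.1)
f("scene",[(464,180),(536,205)],.1)
f("scene",[(388,281),(455,311),(450,322),(383,293)],.05)
cv2.imwrite("pics/crop1.png",cv2.resize(t[140:290,80:400,::-1],(800,375),interpolation=cv2.INTER_CUBIC))
E
```

```text
short [ 641.9 -123.2   65.9   50.1  -80.3] [ 364.3  400.7 2035.  1222.5  -88.4]
short [ 646.3 -122.7   67.9   60.3  -80. ] [ 362.5  423.7 2171.9 1226.7  -88.5]
tall [ 607.6 -299.2   66.2   50.7  -80.8] [ 409.2  350.7 1914.4 1150.1  -88.4]
tall [514.3  11.5 861.3 668.5 -87.1] [ 407.5  372.4 2043.2 1154.   -88.5]
mid [ 428.9 -147.9   65.1   49.2  -85.9] [ 386.   396.6 2042.3 1188.1  -88.4]
mid [ 429.  -148.2   66.9   51.   -86.3] [ 385.1  398.  2107.6 1190.3  -88.5]
board [544.9 145.  281.6 137.1 -75.2] holder [ 425.7 -263.   122.4   58.7    9.6] slotfloor [582.1  35.7  86.1  10.1  14.7]
block [580.2  36.1 120.8  41.   13.7] wall [512.7 291.8 148.9  17.3  14.9]
board [545.  144.8 282.9 138.4 -75.2] holder [ 536.9  -77.6 1247.7  787.7   90. ] slotfloor [582.1  35.7  87.6  11.4  14.7]
block [578.9  36.7 125.7  46.1  13. ] wall [513.  292.2 151.   19.3  14.8]
[[468.5, -255.7], [383.4, -273.3]]
[[394.9, -273.1], [495.6, -263.8]]
[[479.0, -223.0], [361.3, -245.5]]
[[631.0, 65.5], [639.7, 30.9], [525.2, 2.3], [515.5, 36.1]]
[[515.6, -6.8], [442.4, 265.6]]
[[581.2, 315.6], [585.9, 299.4], [440.4, 264.6], [437.4, 280.4]]
[[448.7, 264.1], [586.8, 311.8]]
[[522.8, 17.2], [648.1, 58.1], [660.2, 35.6], [539.2, -7.1]]
```

View pics/crop1.png

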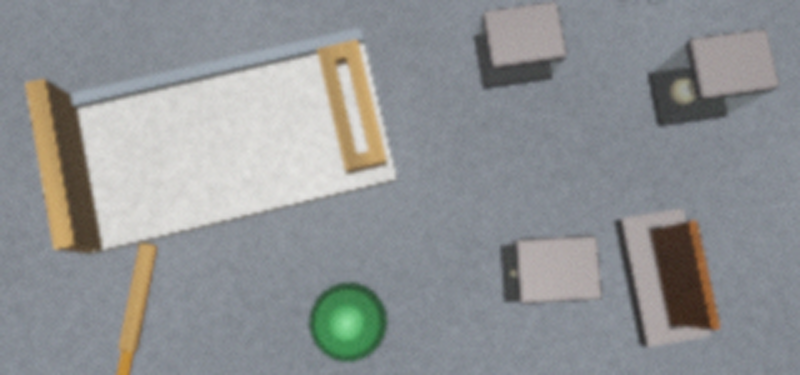

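The crop confirms the shelf, slot block and lid shapes, and the top-camera sizes match the known dimensions. I'll use shelf origin ≈ (548.6, 155.7) mm and yaw 14.8°.

```bash
cat >> h.py <<'E'
S=np.array([548.6,155.7]); PSI=np.deg2rad(14.8)
def shelf(x,y): return S+np.array([[np.cos(PSI),-np.sin(PSI)],[np.sin(PSI),np.cos(PSI)]])@[x,y]
def plan(x,y,z,phi):
    """mm, deg (world angle of tool y, mod 180): turn first, then tool-frame shift in cm"""
    s=r.read_state(); M=R.from_quat(s['eef_rot']); ty=M.as_matrix()[:,1]
    now=np.degrees(np.arctan2(ty[1],ty[0])); t=-((phi-now+90)%180-90)
    M2=M*R.from_euler('z',t,degrees=True)
    e=np.array([x,y,z])/10-s['ee_pos']*100
    print("turn %.1f"%t,"shift",np.round(M2.inv().apply(e),2),"noturn-first",np.round(M.inv().apply(e),2))
E
python3 - <<'E'
from h import *
plan(607.6,-299.2,222,9.2)
E
```

```text
turn 55.3 shift [-9.059e+01  1.959e+01  7.000e-02] noturn-first [-67.72 -63.28   0.07]
```

Emit:
arm_command(
  moves=[0,0,0,6.9,0,0,0,6.9,0,0,0,6.9,0,0,0,6.9,0,0,0,6.9,0,0,0,6.9,0,0,0,6.9,0,0,0,7.0,-2,0.4,0,0,-3.5,0.8,0,0,-3.5,0.8,0,0,-3.5,0.8,0,0],
  fingers=100,
  squeeze=35,
)

```text
time: 1.2
ee_pos: [0.3172, 0.4435, 0.2222]
eef_rot: [0.648, 0.762, -0.0, 0.0]
ft_force: [1.0, 0.3, 0.7]
width: 0.0869
grip_force: 0.0
```

Emit:
arm_command(
  moves=[-3.7,0.8,0,0,-3.7,0.8,0,0,-3.7,0.8,0,0,-3.7,0.8,0,0,-3.7,0.8,0,0,-3.7,0.8,0,0,-3.7,0.8,0,0,-3.7,0.8,0,0,-3.7,0.8,0,0,-3.7,0.8,0,0,-3.7,0.8,0,0,-3.7,0.8,0,0],
)

```text
time: 2.2
ee_pos: [0.4827, 0.02, 0.2227]
eef_rot: [0.648, 0.761, 0.0, 0.0]
ft_force: [0.5, 0.9, -0.3]
width: 0.0866
grip_force: 0.0
```

Emit:
arm_command(
  moves=[-3.7,0.8,0,0,-3.7,0.8,0,0,-3.7,0.8,0,0,-3.7,0.8,0,0,-3.7,0.8,0,0,-3.7,0.8,0,0,-3,0.8,0,0,-2,0.8,0,0,-1,0.5,0,0,0,0,0,0],
)

```text
time: 3.03
ee_pos: [0.5955, -0.2481, 0.2217]
eef_rot: [0.649, 0.76, -0.001, 0.0]
ft_force: [-0.2, 0.5, -0.5]
width: 0.0868
grip_force: 0.0
```

```bash
python3 - <<'E'
from h import *
plan(607.6,-299.2,93,9.2)
t=r.camera("top");cv2.imwrite("pics/a.png",cv2.resize(t[:,:,::-1],(800,600)))
E
```

```text
turn -0.2 shift [-5.23  0.4  12.88] noturn-first [-5.22  0.42 12.88]
```

View pics/a.png

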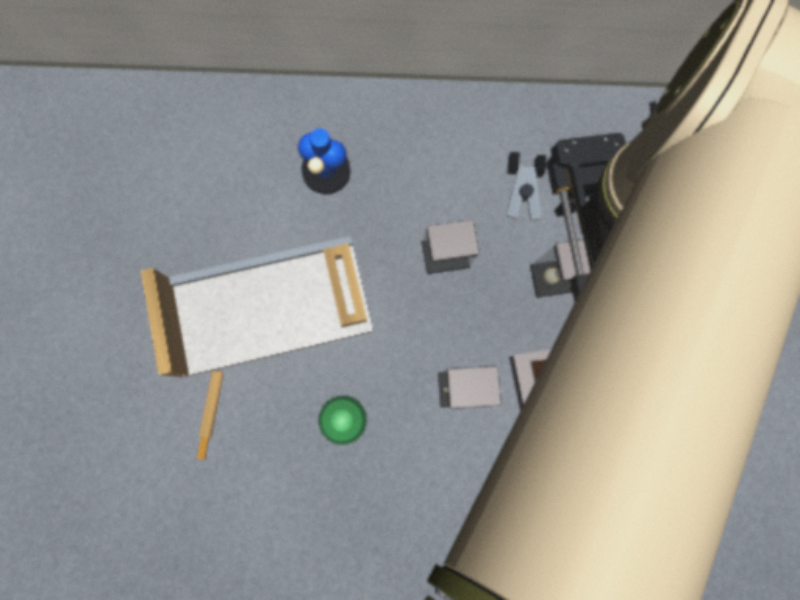

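Emit:
arm_command(
  moves=[-2.6,0.2,0,-0.2,-2.6,0.2,0,0,0,0,2,0,0,0,3,0,0,0,3,0,0,0,2.5,0,0,0,1.6,0,0,0,0.8,0,0,0,0,0],
)

```text
time: 3.83
ee_pos: [0.6071, -0.2943, 0.0919]
eef_rot: [0.647, 0.763, -0.0, -0.001]
ft_force: [0.3, -0.6, -0.3]
width: 0.0869
grip_force: 0.0
```

```bash
python3 - <<'E'
from h import *
plan(607.6,-299.2,93,9.2); s=r.read_state(); print(s['ft_force'],s['ee_pos'])
im=cv2.resize(r.camera("scene")[:,:,::-1],(1600,1200),interpolation=cv2.INTER_CUBIC)
def box(cx,cy,a,sx,sy,z0,z1,col):
    a=np.deg2rad(a);P=[]
    for z in(z0,z1):
        q=[(cx+u*np.cos(a)-v*np.sin(a),cy+u*np.sin(a)+v*np.cos(a),z) for u,v in((-sx/2,-sy/2),(sx/2,-sy/2),(sx/2,sy/2),(-sx/2,sy/2))]
        cv2.polylines(im,[((proj("scene",np.array(q)/1000)+.5)*3.125).astype(int)],True,col,1)
box(580.3,36,14.8,120,40,20,50,(0,0,255)); box(*shelf(0,0),14.8,150,300,0,20,(0,255,0))
box(607.6,-299.2,9.2,54,70,0,134,(0,255,255));box(642,-123.2,9.7,54,70,0,90,(0,255,255));box(429,-148,4,54,70,0,112,(0,255,255))
box(425.7,-263,9.6,120,60,0,30,(255,0,0))
cv2.imwrite("pics/b.png",im[350:950,350:1150])
E
```

```text
turn 0.2 shift [-0.49 -0.03 -0.11] noturn-first [-0.49 -0.03 -0.11]
[ 0.34340119 -0.57328841 -0.3328171 ] [ 0.6070873  -0.29432051  0.09194268]
```

View pics/b.png

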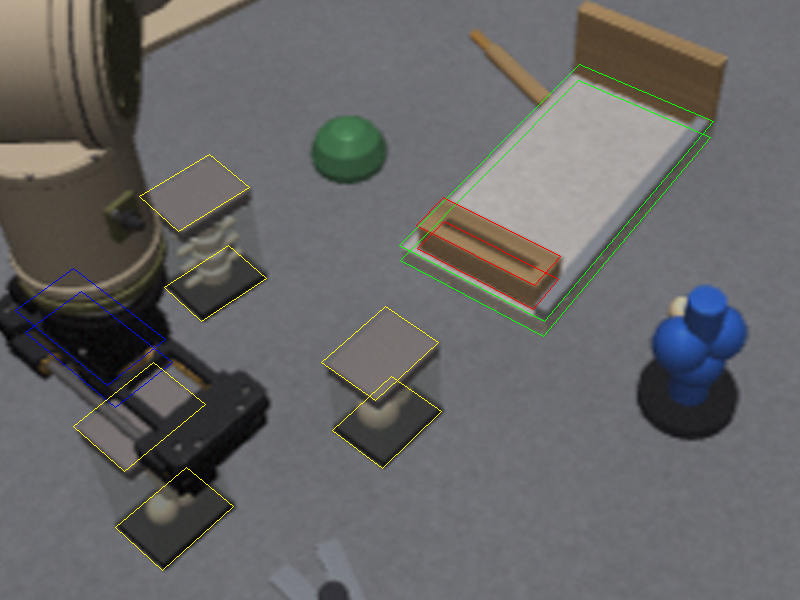

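The overlay on the scene picture fits the pots, shelf and slot block to within about 2 mm, and the fingers straddle the tall pot. Next I'll shift 5 mm and grip.

Emit:
arm_command(
  moves=[-0.5,0,0,0,0,0,0,0,0,0,0,0,0,0,0,0,0,0,0,0,0,0,0,0,0,0,0,0],
  fingers=0,
  squeeze=35,
)

```text
time: 4.47
ee_pos: [0.6087, -0.3011, 0.0937]
eef_rot: [0.647, 0.762, 0.0, 0.0]
ft_force: [-0.4, -0.5, 1.8]
width: 0.054
grip_force: 35.0
```

Emit:
arm_command(
  moves=[0,0,-0.5,0,0,0,-1.5,0,0,0,-2.5,0,0,0,-3,0,0,0,-3,0,0,0,-2,0,0,0,-0.5,0,0,0,0,0],
)

```text
time: 5.13
ee_pos: [0.6088, -0.3014, 0.2245]
eef_rot: [0.647, 0.762, 0.0, 0.001]
ft_force: [0.1, -0.9, -5.4]
width: 0.0535
grip_force: 35.0
```

```bash
python3 - <<'E'
from h import *
x,y=shelf(34,94); print(x,y)
s=r.read_state(); print(s['width'],s['ft_force'],s['ee_pos']); plan(x,y,222,14.8)
E
```

```text
557.4600939665874 255.26655429863604
0.053506507513645635 [ 0.10458521 -0.8785059  -5.38748293] [ 0.60884011 -0.30138784  0.22445813]
turn -5.4 shift [55.13  9.25  0.21] noturn-first [55.76  3.98  0.21]
```

Emit:
arm_command(
  moves=[0,0,0,-2.7,1,0.1,0,-2.7,2.5,0.4,0,0,3.5,0.6,0,0,3.8,0.65,0,0,3.8,0.65,0,0,3.8,0.65,0,0,3.8,0.65,0,0,3.8,0.65,0,0,3.8,0.65,0,0,3.8,0.65,0,0,3.8,0.65,0,0],
)

```text
time: 6.13
ee_pos: [0.573, 0.0786, 0.2213]
eef_rot: [0.61, 0.792, -0.001, -0.001]
ft_force: [1.2, 0.5, -4.0]
width: 0.0539
grip_force: 35.0
```

Emit:
arm_command(
  moves=[3.8,0.65,0,0,3.8,0.65,0,0,3.5,0.6,0,0,3,0.4,0,0,2,0.3,0,0,1,0.2,0,0,0,0,0,0,0,0,0,0],
)

```text
time: 6.8
ee_pos: [0.5579, 0.248, 0.2221]
eef_rot: [0.611, 0.792, -0.001, -0.0]
ft_force: [0.5, -0.8, -4.1]
width: 0.0538
grip_force: 35.0
```

```bash
python3 - <<'E'
from h import *
x,y=shelf(33,92); plan(x,y,114,14.8)
E
```

```text
turn -0.1 shift [ 0.53  0.07 10.81] noturn-first [ 0.53  0.07 10.81]
```

Emit:
arm_command(
  moves=[0.5,0.1,0,0,0,0,1.5,0,0,0,2.5,0,0,0,2.5,0,0,0,2,0,0,0,1,0,0,0,0.6,0,0,0,0,0,0,0,0,0],
)

```text
time: 7.55
ee_pos: [0.5586, 0.254, 0.1235]
eef_rot: [0.611, 0.792, 0.001, 0.0]
ft_force: [0.7, -0.1, -4.6]
width: 0.0538
grip_force: 35.0
```

```bash
python3 - <<'E'
from h import *
for i in range(5):
    s=r.read_state(); print(s['ee_pos'],s['ft_force']); r.camera("top") if i<4 else 0
x,y=shelf(33,92); plan(x,y,114,14.8)
E
```

```text
[0.55859365 0.25400672 0.12353281] [ 0.71126298 -0.07395847 -4.63687313]
[0.55881788 0.25426    0.12396775] [-0.35334776  0.14609741 -4.81715126]
[0.55879781 0.25437296 0.12401633] [ 0.06106896 -0.28122042 -4.81539757]
[0.55866297 0.25448752 0.12390067] [ 0.27755436 -0.20703831 -4.85238124]
[0.55850474 0.25450243 0.1236964 ] [ 0.55475683  0.00887894 -5.0363224 ]
turn -0.0 shift [-0.1  -0.18  0.97] noturn-first [-0.1  -0.18  0.97]
```

Emit:
arm_command(
  moves=[-0.1,-0.15,0.3,0,0,0,0.2,0,0,0,0.15,0,0,0,0.1,0,0,0,0.1,0,0,0,0.05,0,0,0,0,0,0,0,0,0],
)

```text
time: 8.42
ee_pos: [0.5567, 0.2529, 0.1137]
eef_rot: [0.61, 0.792, 0.0, -0.0]
ft_force: [-1.4, -0.4, -1.6]
width: 0.0537
grip_force: 35.0
```

Emit:
arm_command(
  moves=[0,0,0.05,0,0,0,0,0,0,0,0,0],
)

```text
time: 8.67
ee_pos: [0.5568, 0.2529, 0.1136]
eef_rot: [0.61, 0.792, 0.0, -0.0]
ft_force: [-3.4, -1.0, 5.9]
width: 0.0536
grip_force: 35.0
```

Emit:
arm_command(
  moves=[0,0,0,0,0,0,0,0,0,0,0,0,0,0,0,0,0,0,-1.5,0,0,0,-3,0,0,0,-3,0,0,0,-2,0,0,0,-1,0],
  fingers=100,
)

```text
time: 9.42
ee_pos: [0.5579, 0.2533, 0.2212]
eef_rot: [0.611, 0.792, 0.002, 0.001]
ft_force: [0.9, -0.2, -0.1]
width: 0.0866
grip_force: 0.0
```

```bash
python3 - <<'E'
from h import *
plan(429,-148,222,4)
E
```

```text
turn 10.7 shift [-39.13 -15.66  -0.22] noturn-first [-35.52 -22.68  -0.22]
```

Emit:
arm_command(
  moves=[0,0,0,5.4,0,0,0,5.3,-2,-0.8,0,0,-3.2,-1.3,0,0,-3.6,-1.45,0,0,-3.6,-1.45,0,0,-3.6,-1.45,0,0,-3.6,-1.45,0,0,-3.6,-1.45,0,0,-3.6,-1.45,0,0,-3.6,-1.4,0,0,-3.6,-1.4,0,0],
)

```text
time: 10.42
ee_pos: [0.444, -0.0973, 0.2174]
eef_rot: [0.682, 0.732, 0.0, -0.0]
ft_force: [0.2, 0.7, 0.9]
width: 0.0867
grip_force: 0.0
```

Emit:
arm_command(
  moves=[-3,-1.2,0,0,-1.7,-0.7,0,0,0,0,0,0,0,0,0,0],
)

```text
time: 10.75
ee_pos: [0.4292, -0.1445, 0.2177]
eef_rot: [0.682, 0.731, 0.0, -0.0]
ft_force: [1.0, 0.4, 0.7]
width: 0.0869
grip_force: 0.0
```

```bash
python3 - <<'E'
from h import *
plan(429,-148,71,4)
E
```

```text
turn -0.1 shift [-0.36 -0.04 14.67] noturn-first [-0.36 -0.04 14.67]
```

Emit:
arm_command(
  moves=[-0.3,0,1.5,0,0,0,2.5,0,0,0,3,0,0,0,3,0,0,0,2.5,0,0,0,1.5,0,0,0,0.6,0,0,0,0,0,0,0,0,0],
)

```text
time: 11.5
ee_pos: [0.4301, -0.1467, 0.0723]
eef_rot: [0.681, 0.732, -0.0, 0.0]
ft_force: [-0.1, 0.4, 0.1]
width: 0.0872
grip_force: 0.0
```

Emit:
arm_command(
  moves=[0,0,0,0,0,0,0,0,0,0,0,0,0,0,0,0,0,0,0,0,0,0,0,0],
  fingers=0,
)

```text
time: 12.0
ee_pos: [0.4298, -0.1471, 0.0722]
eef_rot: [0.682, 0.732, 0.0, 0.0]
ft_force: [0.1, 1.2, 0.5]
width: 0.0547
grip_force: 1.4
```

Emit:
arm_command(
  moves=[0,0,-0.5,0,0,0,-1.5,0,0,0,-2.5,0,0,0,-3,0,0,0,-2.8,0,0,0,-1.5,0,0,0,-0.5,0,0,0,0,0],
)

```text
time: 12.67
ee_pos: [0.43, -0.1471, 0.1956]
eef_rot: [0.682, 0.732, 0.001, 0.0]
ft_force: [0.3, -0.1, -4.0]
width: 0.0541
grip_force: 35.0
```

```bash
python3 - <<'E'
from h import *
x,y=shelf(33,20); plan(x,y,200,14.8)
t=r.camera("top");
for tol in(16,22):print(blob(t,"top",(205,310),.154,tol))
cv2.imwrite("pics/c.png",cv2.resize(t[100:292,50:306,::-1],(800,600),interpolation=cv2.INTER_CUBIC))
E
```

```text
turn -10.7 shift [28.24 22.5  -0.39] noturn-first [31.94 16.85 -0.39]
[532.5 226.8  80.7  48.5 -75.2]
[534.5 227.5  81.5  53.2 -75.1]
```

View pics/c.png

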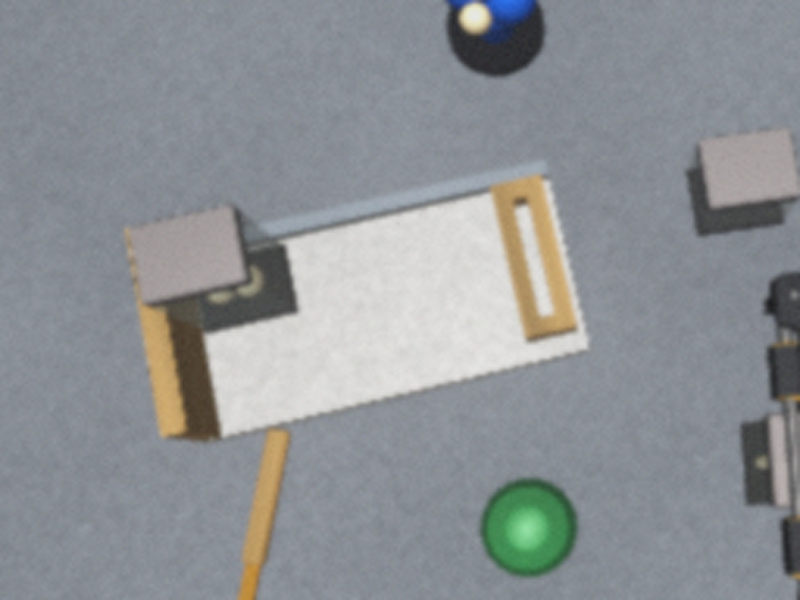

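The tall pot stands on the shelf close to the rail and wall. Its lid corners in the crop are about (133,232), (235,206), (250,278) and (147,304).

```bash
python3 - <<'E'
from h import *
c,s=np.cos(PSI),np.sin(PSI);T=np.array([[c,s],[-s,c]])
f=lambda p,z:print(np.round((back("top",np.array(p)/3.125+[50,100]-.5,z)*1000-S)@T.T,1).tolist())
f([(133,232),(235,206),(250,278),(147,304)],.154); f([(284,245),(298,315)],.02); f([(262,222),(545,162),(270,240)],.035)
E
```

```text
[[54.2, 125.5], [56.1, 58.3], [6.4, 57.6], [5.0, 124.7]]
[[59.2, 60.6], [2.8, 60.6]]
[[76.6, 70.3], [73.1, -150.2], [61.4, 67.0]]
```

Emit:
arm_command(
  moves=[0,0,0,-5.4,0,0,0,-5.3,1.3,1.0,0,0,2.4,1.9,0,0,2.9,2.3,0,0,2.9,2.3,0,0,2.9,2.3,0,0,2.9,2.3,0,0,2.9,2.3,0,0,2.9,2.3,0,0,2.9,2.3,0,0,2,1.7,0,0],
)

```text
time: 13.72
ee_pos: [0.5631, 0.1607, 0.1921]
eef_rot: [0.609, 0.793, -0.002, -0.001]
ft_force: [0.0, 0.5, -4.3]
width: 0.0536
grip_force: 35.0
```

Emit:
arm_command(
  moves=[1.2,1,0,0,0.6,0.4,0,0,0,0,0,0,0,0,0,0],
)

```text
time: 14.05
ee_pos: [0.572, 0.1765, 0.1938]
eef_rot: [0.611, 0.792, -0.001, -0.0]
ft_force: [-0.4, -0.9, -4.2]
width: 0.0537
grip_force: 35.0
```

```bash
python3 - <<'E'
from h import *
x,y=shelf(33,20); plan(x,y,92,14.8)
E
```

```text
turn -0.1 shift [ 0.6   0.53 10.17] noturn-first [ 0.6   0.53 10.17]
```

Emit:
arm_command(
  moves=[0.5,0.5,0,0,0,0,1.5,0,0,0,2.5,0,0,0,2.5,0,0,0,1.6,0,0,0,0.8,0,0,0,0.3,0,0,0,0,0,0,0,0,0],
)

```text
time: 14.8
ee_pos: [0.5769, 0.1841, 0.1042]
eef_rot: [0.611, 0.792, 0.001, 0.0]
ft_force: [0.0, -1.0, -4.8]
width: 0.0538
grip_force: 35.0
```

```bash
python3 - <<'E'
from h import *
r.camera("top");print(r.read_state()['ft_force'])
x,y=shelf(33,20); plan(x,y,92,14.8)
E
```

```text
[ 0.07478751 -0.20414117 -4.09256176]
turn -0.1 shift [-0.03 -0.18  1.24] noturn-first [-0.03 -0.18  1.24]
```

Emit:
arm_command(
  moves=[0,-0.15,0.5,0,0,0,0.3,0,0,0,0.15,0,0,0,0.1,0,0,0,0.1,0,0,0,0.05,0,0,0,0.05,0,0,0,0,0,0,0,0,0],
)

```text
time: 15.6
ee_pos: [0.5747, 0.1839, 0.0922]
eef_rot: [0.61, 0.792, 0.0, -0.0]
ft_force: [-5.9, -1.2, 13.6]
width: 0.054
grip_force: 35.0
```

Emit:
arm_command(
  moves=[0,0,-0.1,0,0,0,0,0],
)

```text
time: 15.77
ee_pos: [0.575, 0.1839, 0.0923]
eef_rot: [0.61, 0.792, 0.0, 0.0]
ft_force: [-2.5, 0.0, 4.6]
width: 0.0536
grip_force: 35.0
```

Emit:
arm_command(
  moves=[0,0,0,0,0,0,0,0,0,0,0,0,0,0,0,0,0,0,-1.5,0,0,0,-3,0,0,0,-3.5,0,0,0,-2.5,0,0,0,-1.5,0],
  fingers=100,
)

```text
time: 16.52
ee_pos: [0.5759, 0.1838, 0.2149]
eef_rot: [0.611, 0.792, 0.002, 0.001]
ft_force: [-0.2, 0.4, 0.1]
width: 0.0867
grip_force: 0.0
```

```bash
python3 - <<'E'
from h import *
plan(642,-123.2,200,9.7)
E
```

```text
turn 5.0 shift [-31.38   1.34   1.46] noturn-first [-31.38  -1.42   1.46]
```

Emit:
arm_command(
  moves=[-1.5,0,0,5,-3,0.1,0.2,0,-3.8,0.2,0.2,0,-3.8,0.2,0.2,0,-3.8,0.2,0.2,0,-3.8,0.2,0.2,0,-3.8,0.2,0.2,0,-3.5,0.2,0.2,0,-2.5,0.1,0,0,-1.5,0,0,0,0,0,0,0,0,0,0,0],
)

```text
time: 17.52
ee_pos: [0.6422, -0.1199, 0.1973]
eef_rot: [0.645, 0.764, -0.0, -0.0]
ft_force: [0.1, -0.2, 0.3]
width: 0.087
grip_force: 0.0
```

```bash
python3 - <<'E'
from h import *
plan(642,-123.2,49,9.7)
E
```

```text
turn -0.0 shift [-0.31 -0.07 14.83] noturn-first [-0.31 -0.07 14.83]
```

Emit:
arm_command(
  moves=[-0.2,-0.1,1.5,0,0,0,2.5,0,0,0,3,0,0,0,3,0,0,0,2.5,0,0,0,1.6,0,0,0,0.7,0,0,0,0,0,0,0,0,0],
)

```text
time: 18.27
ee_pos: [0.6422, -0.1203, 0.0503]
eef_rot: [0.644, 0.765, 0.0, 0.0]
ft_force: [-0.2, -0.3, 0.3]
width: 0.0871
grip_force: 0.0
```

Emit:
arm_command(
  moves=[0,0,0,0,0,0,0,0,0,0,0,0,0,0,0,0,0,0,0,0,0,0,0,0,0,0,0,0],
  fingers=0,
)

```text
time: 18.85
ee_pos: [0.6421, -0.1211, 0.0498]
eef_rot: [0.644, 0.765, 0.0, 0.0]
ft_force: [1.4, -0.5, 1.0]
width: 0.0542
grip_force: 35.0
```

Emit:
arm_command(
  moves=[0,0,-0.5,0,0,0,-1.5,0,0,0,-2.5,0,0,0,-3,0,0,0,-2.8,0,0,0,-1.5,0,0,0,-0.5,0,0,0,0,0],
)

```text
time: 19.52
ee_pos: [0.6421, -0.1215, 0.1743]
eef_rot: [0.644, 0.765, 0.001, 0.001]
ft_force: [1.1, 0.6, -3.0]
width: 0.054
grip_force: 35.0
```

```bash
python3 - <<'E'
from h import *
x,y=shelf(33,-52); plan(x,y,175,14.8)
t=r.camera("top")
cv2.imwrite("pics/d.png",cv2.resize(t[100:292,50:306,::-1],(800,600),interpolation=cv2.INTER_CUBIC))
E
```

```text
turn -5.1 shift [23.99  1.34 -0.08] noturn-first [24.01 -0.78 -0.08]
```

View pics/d.png

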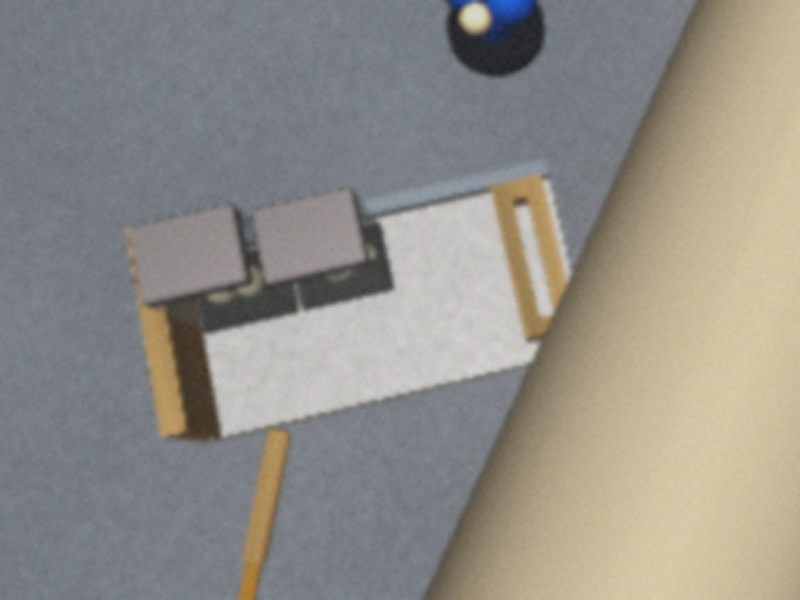

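The tall and middle pots stand side by side with a gap of about 3–4 mm, near crop (297,298), both parallel to the rail.

Emit:
arm_command(
  moves=[1,0,0,-5.1,2,0.1,0,0,3,0.2,0,0,3.6,0.2,0,0,3.6,0.2,0,0,3.6,0.2,0,0,3,0.2,0,0,2.2,0.1,0,0,1.4,0.1,0,0,0.6,0,0,0,0,0,0,0,0,0,0,0],
)

```text
time: 20.57
ee_pos: [0.5933, 0.1131, 0.1718]
eef_rot: [0.61, 0.792, -0.001, -0.0]
ft_force: [-0.7, -0.8, -3.2]
width: 0.0537
grip_force: 35.0
```

```bash
python3 - <<'E'
from h import *
x,y=shelf(33,-51); plan(x,y,70,14.8)
E
```

```text
turn 0.0 shift [ 0.17  0.08 10.18] noturn-first [ 0.17  0.08 10.18]
```

Emit:
arm_command(
  moves=[0,0,1.5,0,0,0,2.5,0,0,0,2.5,0,0,0,1.6,0,0,0,0.8,0,0,0,0.3,0,0,0,0,0,0,0,0,0],
)

```text
time: 21.23
ee_pos: [0.5943, 0.1137, 0.0815]
eef_rot: [0.61, 0.792, 0.0, 0.0]
ft_force: [0.1, -0.0, -3.1]
width: 0.0541
grip_force: 35.0
```

```bash
python3 - <<'E'
from h import *
r.camera("top")
x,y=shelf(33,-51); plan(x,y,70,14.8)
E
```

```text
turn 0.0 shift [ 0.1  -0.07  1.18] noturn-first [ 0.1  -0.07  1.18]
```

Emit:
arm_command(
  moves=[0.1,-0.05,0.5,0,0,0,0.3,0,0,0,0.15,0,0,0,0.1,0,0,0,0.08,0,0,0,0.05,0,0,0,0,0,0,0,0,0],
)

```text
time: 21.95
ee_pos: [0.5928, 0.1152, 0.0697]
eef_rot: [0.61, 0.793, 0.0, -0.0]
ft_force: [-4.0, 0.4, 7.9]
width: 0.0536
grip_force: 35.0
```

Emit:
arm_command(
  moves=[0,0,-0.05,0,0,0,0,0],
)

```text
time: 22.12
ee_pos: [0.5929, 0.1151, 0.0697]
eef_rot: [0.61, 0.793, 0.0, -0.0]
ft_force: [-3.0, -0.5, 5.1]
width: 0.0538
grip_force: 35.0
```

Emit:
arm_command(
  moves=[0,0,0,0,0,0,0,0,0,0,0,0,0,0,0,0,0,0,-1.5,0,0,0,-3,0,0,0,-4,0,0,0,-4,0,0,0,-3,0,0,0,-2,0,0,0,-0.8,0],
  fingers=100,
)

```text
time: 23.03
ee_pos: [0.5941, 0.115, 0.2558]
eef_rot: [0.61, 0.793, 0.002, 0.001]
ft_force: [-0.3, 0.3, 0.5]
width: 0.087
grip_force: 0.0
```

```bash
python3 - <<'E'
from h import *
t=r.camera("top")
# panel: top edge colour blob, orange
hsv=cv2.cvtColor(t,cv2.COLOR_RGB2HSV)
print(hsv[int(390/1.5625),[int(v/1.5625) for v in(550,560,564,567,570)]].tolist(), t[int(390/1.5625),[int(v/1.5625) for v in(550,560,564,567,570)]].tolist())
for seed in((566,390),(568,400)):
  for tol in(40,60):
    try: print(blob(t,"top",seed,.14,tol))
    except Exception as e: print(e)
plan(425.7,-264,240,100)
E
```

```text
[[12, 123, 62], [11, 126, 69], [13, 163, 139], [13, 136, 157], [165, 7, 143]] [[62, 44, 32], [69, 48, 35], [139, 89, 50], [157, 109, 73], [143, 139, 141]]
[ 425.6 -262.7   88.4    8.8    9.7]
[ 426.2 -262.4   91.5   11.1    9.9]
[ 425.6 -262.7   88.4    8.9    9.7]
[ 426.2 -262.5   91.6   11.1    9.9]
turn -85.1 shift [ 23.17 -34.42   1.4 ] noturn-first [-32.33 -26.     1.4 ]
```

Emit:
arm_command(
  moves=[0,0,0,6.8,0,0,0,6.8,0,0,0,6.8,0,0,0,6.8,0,0,0,6.8,0,0,0,6.8,0,0,0,6.8,0,0,0,6.8,0,0,0,6.8,0,0,0,6.8,0,0,0,6.8,0,0,0,6.8],
  fingers=60,
)

```text
time: 24.08
ee_pos: [0.5923, 0.115, 0.2505]
eef_rot: [0.98, 0.199, -0.001, 0.0]
ft_force: [-0.5, -0.1, -0.6]
width: 0.0521
grip_force: 0.0
```

Emit:
arm_command(
  moves=[0,0,0,6.8,0,0,0,6.7,0,0,0,0],
)

```text
time: 24.33
ee_pos: [0.5923, 0.1151, 0.2505]
eef_rot: [0.997, 0.082, -0.001, 0.001]
ft_force: [0.2, -0.1, 0.1]
width: 0.0519
grip_force: 0.0
```

```bash
python3 - <<'E'
from h import *
plan(425.8,-262.7,240,99.7); print(r.read_state()['joint_positions'])
E
```

```text
turn -0.3 shift [-22.78  34.43   1.13] noturn-first [-22.62  34.54   1.13]
[-1.05476267  0.41329298  1.05252438  1.52059619 -0.3594809   1.41921507
 -1.38967911]
```

Emit:
arm_command(
  moves=[-0.8,1.2,0,-0.3,-1.5,2.3,0.1,0,-2.1,3.2,0.1,0,-2.1,3.2,0.1,0,-2.1,3.2,0.1,0,-2.1,3.2,0.1,0,-2.1,3.2,0.1,0,-2.1,3.2,0.1,0,-2.1,3.2,0.1,0,-2.1,3.2,0.1,0,-1.8,2.7,0.1,0,-1.1,1.6,0.1,0],
)

```text
time: 25.33
ee_pos: [0.4313, -0.2561, 0.2405]
eef_rot: [0.996, 0.088, 0.0, -0.001]
ft_force: [0.5, 0.0, -0.1]
width: 0.0518
grip_force: 0.0
```

Emit:
arm_command(
  moves=[-0.6,0.8,0,0,0,0,0,0,0,0,0,0],
)

```text
time: 25.58
ee_pos: [0.4291, -0.2615, 0.2406]
eef_rot: [0.996, 0.088, -0.0, -0.0]
ft_force: [0.7, 0.6, 0.1]
width: 0.0525
grip_force: 0.0
```

```bash
python3 - <<'E'
from h import *
plan(425.8,-262.7,103,99.7); print(r.read_state()['joint_positions'])
t=r.camera("top")
c=t[80:272,40:296,::-1]
im=cv2.resize(c,(800,600),interpolation=cv2.INTER_CUBIC); cv2.imwrite("pics/e.png",im)
E
```

```text
turn 0.4 shift [-0.34  0.08 13.76] noturn-first [-0.34  0.07 13.76]
[-0.77745585  0.04214897  1.29280812  1.79610971 -0.04213119  1.33487144
 -0.86892333]
```

View pics/e.png

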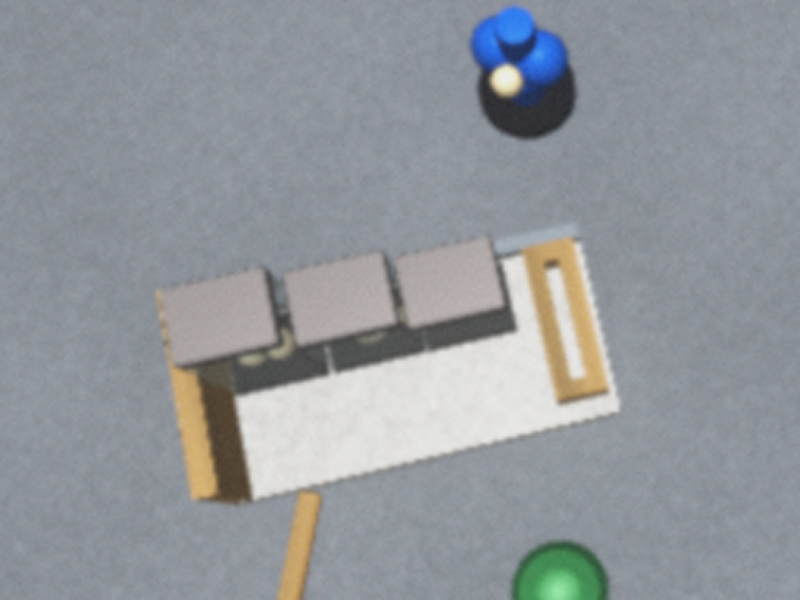

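The row is neat: gaps of about 4 mm at crop (330,360) and 1 mm at (425,335), and the slot is free at (565,320). Joint 3 is near its range, so I'll descend in steps.

Emit:
arm_command(
  moves=[-0.3,0,1,0.2,0,0,1.5,0,0,0,1.5,0,0,0,1,0,0,0,0,0],
)

```text
time: 26.05
ee_pos: [0.4261, -0.2603, 0.1889]
eef_rot: [0.996, 0.087, -0.002, -0.0]
ft_force: [-0.6, 0.2, -0.8]
width: 0.0521
grip_force: 0.0
```

```bash
python3 - <<'E'
from h import *
plan(425.8,-262.7,104,99.7); print(r.read_state()['joint_positions'])
E
```

```text
turn 0.3 shift [-0.04  0.24  8.49] noturn-first [-0.04  0.24  8.49]
[-0.70917761  0.14135874  1.27528188  1.87537975 -0.14188283  1.23116715
 -0.78564702]
```

Emit:
arm_command(
  moves=[0,0.1,1.2,0.2,0,0.1,2,0,0,0,2,0,0,0,1.6,0,0,0,1,0,0,0,0.5,0,0,0,0,0,0,0,0,0],
)

```text
time: 26.72
ee_pos: [0.4277, -0.2638, 0.1089]
eef_rot: [0.996, 0.084, 0.0, 0.0]
ft_force: [0.1, -0.2, 0.7]
width: 0.0523
grip_force: 0.0
```

```bash
python3 - <<'E'
from h import *
plan(425.8,-262.7,104,99.7); print(r.read_state()['joint_positions'])
E
```

```text
turn -0.0 shift [-0.17 -0.14  0.49] noturn-first [-0.17 -0.14  0.49]
[-0.54457736  0.3034431   1.16234331  1.96175684 -0.31671903  1.07708242
 -0.64775924]
```

Emit:
arm_command(
  moves=[-0.15,-0.15,0.4,0,0,0,0,0,0,0,0,0,0,0,0,0],
)

```text
time: 27.05
ee_pos: [0.4258, -0.2623, 0.1045]
eef_rot: [0.996, 0.084, 0.0, -0.0]
ft_force: [-0.6, 0.0, -0.1]
width: 0.0519
grip_force: 0.0
```

Emit:
arm_command(
  moves=[0,0,0,0,0,0,0,0,0,0,0,0,0,0,0,0,0,0,0,0,0,0,0,0,0,0,0,0,0,0,0,0],
  fingers=0,
  squeeze=30,
)

```text
time: 27.72
ee_pos: [0.4256, -0.2624, 0.1042]
eef_rot: [0.996, 0.084, 0.0, -0.0]
ft_force: [0.6, 0.5, -0.4]
width: 0.0078
grip_force: 30.0
```

Emit:
arm_command(
  moves=[0,0,-0.5,0,0,0,-1,0,0,0,-1.5,0,0,0,-2,0,0,0,-2,0,0,0,-1.5,0,0,0,-0.8,0,0,0,0,0],
)

```text
time: 28.38
ee_pos: [0.4264, -0.2627, 0.199]
eef_rot: [0.996, 0.084, 0.002, -0.0]
ft_force: [0.2, 0.0, -1.4]
width: 0.0076
grip_force: 30.0
```

```bash
python3 - <<'E'
from h import *
x,y=shelf(0,-124); plan(x,y,200,104.8); s=r.read_state();print(s['joint_positions'],s['ft_force'])
E
```

```text
turn -5.1 shift [ 22.5  -24.94  -0.04] noturn-first [ 20.17 -26.85  -0.04]
[-0.71095055  0.11105167  1.26753253  1.86272738 -0.11404512  1.2451345
 -0.81099391] [ 0.15328295  0.01021324 -1.35435772]
```

Emit:
arm_command(
  moves=[0,0,0,-5.1,1.1,-1.2,0,0,1.9,-2.1,0,0,2.4,-2.7,0,0,2.4,-2.7,0,0,2.4,-2.7,0,0,2.4,-2.7,0,0,2.4,-2.7,0,0,2.4,-2.6,0,0,1.9,-2.1,0,0,1.3,-1.4,0,0,0.8,-0.9,0,0],
)

```text
time: 29.38
ee_pos: [0.5722, 0.0251, 0.1958]
eef_rot: [0.992, 0.13, -0.001, 0.0]
ft_force: [0.1, -0.9, -1.1]
width: 0.0074
grip_force: 30.0
```

Emit:
arm_command(
  moves=[0.6,-0.6,0,0,0.3,-0.3,0,0,0,0,0,0,0,0,0,0,0,0,0,0],
)

```text
time: 29.8
ee_pos: [0.578, 0.0319, 0.1974]
eef_rot: [0.992, 0.127, 0.0, -0.0]
ft_force: [-0.5, -0.2, -0.8]
width: 0.008
grip_force: 30.0
```

```bash
python3 - <<'E'
from h import *
x,y=shelf(0,-124); plan(x,y,156,104.8)
r.camera("top"); plan(x,y,156,104.8)
im=cv2.resize(r.camera("scene")[:,:,::-1],(2048,1536),interpolation=cv2.INTER_CUBIC)
p=(proj("scene",[[.58,.036,.07]])[0]*4).astype(int);print(p)
cv2.imwrite("pics/f.png",im[p[1]-350:p[1]+250,p[0]-400:p[0]+400])
E
```

```text
turn -0.2 shift [ 0.32 -0.32  4.14] noturn-first [ 0.32 -0.32  4.14]
turn -0.1 shift [ 0.31 -0.3   4.15] noturn-first [ 0.31 -0.3   4.15]
[1070  732]
```

View pics/f.png

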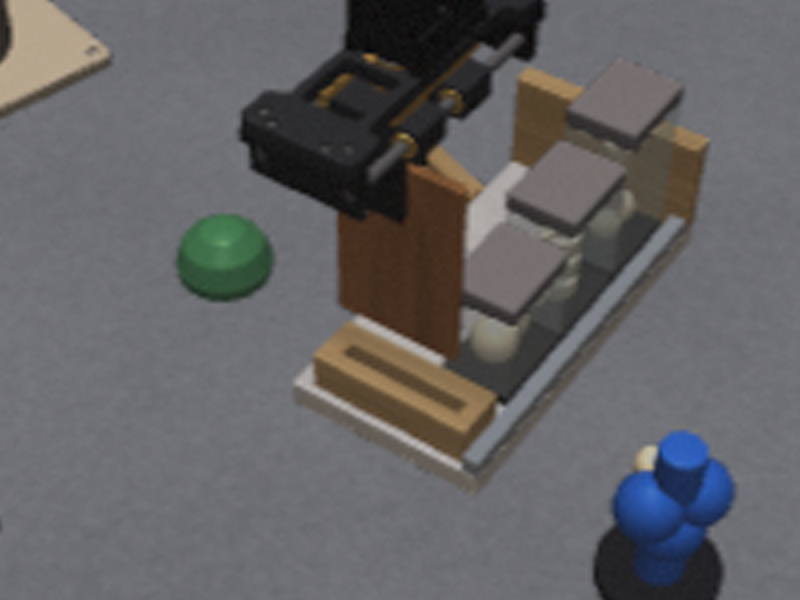

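The panel hangs level above the slot, with its bottom edge from (340,305) to (460,357) over the slot from (345,350) to (465,408). The row is upright.

Emit:
arm_command(
  moves=[0.3,-0.3,0,-0.1,0,0,1,0,0,0,1.3,0,0,0,0.9,0,0,0,0.4,0,0,0,0,0,0,0,0,0],
)

```text
time: 30.48
ee_pos: [0.5803, 0.0368, 0.1609]
eef_rot: [0.992, 0.129, -0.0, 0.0]
ft_force: [-0.1, -0.9, -0.4]
width: 0.008
grip_force: 30.0
```

```bash
python3 - <<'E'
from h import *
x,y=shelf(0,-124); plan(x,y,124,104.8)
r.camera("top"); plan(x,y,124,104.8);print(r.read_state()['ft_force'])
P=[[*shelf(u,-124+v)/1000,.06] for u,v in((-45,-4),(45,-4))] if 0 else [[*shelf(u,-128)/1000,.065] for u in(-45,45)]
im=cv2.resize(r.camera("scene")[:,:,::-1],(4096,3072),interpolation=cv2.INTER_CUBIC)
z=r.read_state()['ee_pos'][2]-.1042
for zz,col in((z,(0,255,0)),(z+.14,(0,255,0))):
    P=np.array([[*shelf(u,v-124)/1000,zz] for u,v in((-45,-4),(45,-4),(45,4),(-45,4))])
    cv2.polylines(im,[((proj("scene",P)+.5)*8).astype(int)],True,col,1)
P=np.array([[*shelf(u,v-124)/1000,.05] for u,v in((-46.5,-5.5),(46.5,-5.5),(46.5,5.5),(-46.5,5.5))])
cv2.polylines(im,[((proj("scene",P)+.5)*8).astype(int)],True,(0,0,255),1)
p=(proj("scene",[[.58,.036,.06]])[0]*8).astype(int)
cv2.imwrite("pics/g.png",im[p[1]-300:p[1]+300,p[0]-400:p[0]+400])
E
```

```text
turn 0.0 shift [-0.03  0.09  3.69] noturn-first [-0.03  0.09  3.69]
turn 0.0 shift [-0.06  0.08  3.74] noturn-first [-0.06  0.08  3.74]
[ 0.14138602 -0.75354487 -0.47231328]
```

View pics/g.png

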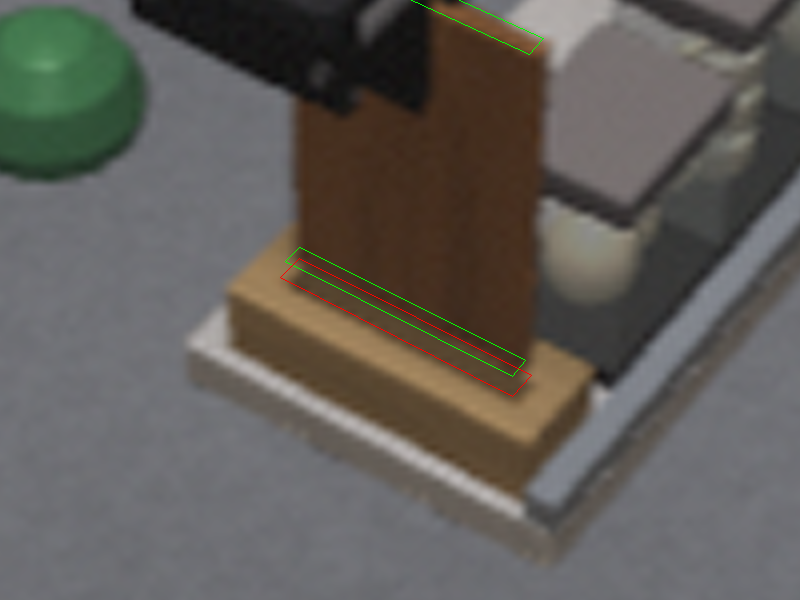

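The panel is just above the slot mouth and sits about 1–2 mm towards +x: its right corner is at (533,355) against the overlay at (525,360). I'll correct that and insert slowly.

Emit:
arm_command(
  moves=[-0.15,0.08,0,0,0,0,0.3,0,0,0,0.3,0,0,0,0.3,0,0,0,0.2,0,0,0,0.2,0,0,0,0,0,0,0,0,0],
)

```text
time: 31.25
ee_pos: [0.5792, 0.0358, 0.1481]
eef_rot: [0.992, 0.129, -0.0, -0.0]
ft_force: [-0.4, 0.1, -0.4]
width: 0.0076
grip_force: 30.0
```

Emit:
arm_command(
  moves=[0,0,0.3,0,0,0,0.3,0,0,0,0.3,0,0,0,0.3,0,0,0,0.3,0,0,0,0.3,0,0,0,0.2,0,0,0,0,0,0,0,0,0],
)

```text
time: 32.0
ee_pos: [0.5792, 0.0358, 0.1282]
eef_rot: [0.992, 0.129, -0.0, 0.0]
ft_force: [0.2, -0.7, -0.7]
width: 0.008
grip_force: 30.0
```

Emit:
arm_command(
  moves=[0,0,0.15,0,0,0,0.1,0,0,0,0.1,0,0,0,0.05,0,0,0,0.05,0,0,0,0,0,0,0,0,0],
)

```text
time: 32.58
ee_pos: [0.5794, 0.0357, 0.1242]
eef_rot: [0.992, 0.129, 0.0, -0.0]
ft_force: [-2.0, -1.0, 5.6]
width: 0.008
grip_force: 30.0
```

Emit:
arm_command(
  moves=[0,0,0,0,0,0,0,0,0,0,0,0,0,0,0,0,0,0,0,0,0,0,-1,0,0,0,-2,0,0,0,-3,0,0,0,-3,0,0,0,-2,0,0,0,-1,0,0,0,0,0],
  fingers=35,
)

```text
time: 33.58
ee_pos: [0.5802, 0.0357, 0.2461]
eef_rot: [0.992, 0.129, 0.002, -0.0]
ft_force: [-0.1, -0.2, -1.0]
width: 0.0306
grip_force: 0.0
```

Emit:
arm_command(
  moves=[-2,2,0,0,-2.5,2.5,0,0,-2.5,2.5,0,0,-2.5,2.5,0,0,-2.5,2.5,0,0,-2,2,0,0,-1,1,0,0,0,0,0,0],
)

```text
time: 34.25
ee_pos: [0.4709, -0.1502, 0.2429]
eef_rot: [0.992, 0.127, -0.0, -0.001]
ft_force: [-0.5, 0.0, 0.2]
width: 0.0306
grip_force: 0.0
```

```bash
python3 - <<'E'
from h import *
s=r.camera("scene")[:,:,::-1];t=r.camera("top")[:,:,::-1]
p=proj("scene",[[.56,.12,.06]])[0].astype(int)
a=cv2.resize(s[p[1]-100:p[1]+100,p[0]-67:p[0]+66],(399,600),interpolation=cv2.INTER_CUBIC)
p=proj("top",[[.56,.12,.06]])[0].astype(int)
b=cv2.resize(t[p[1]-100:p[1]+100,p[0]-67:p[0]+66],(399,600),interpolation=cv2.INTER_CUBIC)
cv2.imwrite("pics/z.png",np.hstack([a,b]))
E
```

```text
(no output)
```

View pics/z.png

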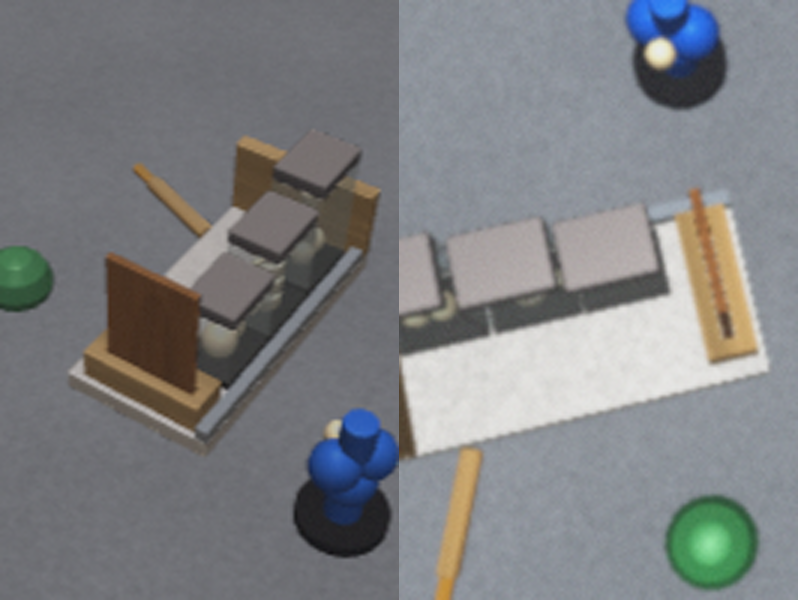

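The panel is fully seated in the slot. The pots stand in order along the rail with small gaps, and the bystanders visible in the crops are where they were.

```bash
python3 -c "
from bench import r
print(r.close_job())"
```

```text
the job is handed in; nothing more can be done
None
```

The job is handed in at about 34 s of the 72 s allowed: the pots stand tall, middle, short along the rail with gaps of about 1–5 mm, and the panel is seated in the slot; no verdict came back.

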